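# Unhook the round pail and set it on the tray mat

## Robot

A 6-joint arm with a two-finger parallel gripper is mounted at the origin on the work surface. World frame = base frame: x ahead of the robot, y to its left, z up, the work surface at z = 0. Lengths are in m, angles in degrees, forces in N, time in s.
With the tool pointing down it reaches from about 0.3 to 0.75 m from the base axis. Payload 8.5 kg.
Tool frame: the origin (TCP) lies on the centre line of the jaws, within the pads' length; the fingertips stand 19 mm ahead of it and the grasp point (between the pads) is the TCP; z points along the fingers, x is the direction in which the jaws open and shut, and the axes are right-handed (so a half turn about z gives the same grasp; the last joint's range is limited). The gripper opens to 85 mm and grips with 20 to 120 N. Pads are 22 mm wide; open, the fingers measure 114 mm over their backs; the gripper's body (76 mm by 85 mm) begins 54 mm behind the grasp point. The pads swing forward as they close: fully open they stand 13 mm farther back than shut.
Start: joints at [52.179, 21.807, 74.336, -0, 83.858, -12.336], TCP at [0.237, 0.496, 0.25] pointing down, gripper open.
Joint ranges: [-178.18, 178.18], [-50.72, 133.34], [12.68, 142.11], [-81.47, 261.47], [9.98, 163.14], [-165.26, 165.26]. Speed limits (degrees/s): [136.94, 136.94, 180, 180, 180, 180].

## Interface

Orientations are given as a 3x3 rotation matrix whose columns are the frame's x, y, z axes.
In Python, from rig import env, cams, order gives the robot as it stands.
- The arm moves only by the tool step_arm, never from a script. Its argument "steps" is a list of rows, each an object with "xyz": the shift along the tool's x, y, z normalised to -1 to 1, where 1 is 0.04 m, a list of three; "turn": the turn, a rotation vector about the tool's x, y, z normalised to -1 to 1, where 1 is 0.08 rad, a list of three; "gripper": the gripper command: -1 is shut, 1 is fully open, values between are in proportion. A call has 1 to 20 rows; each row shifts and turns the commanded pose from where the row before left it, along the tool's axes as they then stand; what a row does not reach is not made up. A row lasts 1/12 s, in which the tool goes at most 41.7 mm and 7.16 degrees, less where a joint would pass 70% of its speed; a pose out of reach is approached as far as the arm can. A call with a number of a shift or a turn outside -1 to 1 is refused whole. A call with a gripper value outside its range is refused whole. The fingers move at their own pace and stop on an object; "squeeze" is the grip in N (left out, the last holds). Time passes only in rows, so rows that do not move let the fingers close. It gives the time, the measured TCP pose, the force and the opening at its end, in the units of the state.
- env.observe(): the state, without advancing time (a new reading comes with each control period).
- cams.get_image(name): name is "scene" or "side" or "wrist"; returns (picture, depth): 400x640x3 uint8, red, green, blue; 400x640 float32, m along the optical axis (not along the pixel's ray), 0 where there is no reading.
- cams.camera_info(name): a dict with "fx", "fy", "cx", "cy" (pixels), "extrinsics" (4x4, takes a point from camera to world coordinates). Camera axes: x right, y down, z forward; pixel columns grow to the right and rows downward; lengths in m; the calibration is good to about 2 mm. A picture is of the moment at which its call begins: read the wrist's pose just before it. camera_info takes no time and is no camera call; for the wrist camera it gives the pose at the moment of the call.
- order.close_job(): hands the job in, once; it reports no verdict.
The state is a dict: "time_s": time; "q": joint angles; "qvel": joint speeds; "joint_efforts": joint torques, N m; "position": TCP position; "tool_rot": TCP orientation; "ft_force": force on the tool from outside, world axes, zero at the start; "wrist_torque": the same for the moment, N m; "grip_width": finger opening in m.
Only numpy, scipy, OpenCV 4.12 (cv2) and the standard library are available. Lean on these libraries where they do the work, as an engineer would, in place of code of your own. Each camera call takes 0.05 s, during which the arm holds its last target. There are 200 camera calls.

## Task

Two small steel containers hang by their strap handles on the deep double hooks of the stand. Take the round pail off its hook (lift it until the handle is just past the upturned tips, then draw it straight out) and stand it upright, wholly on the round rubber mat in the tray, setting it down without dropping it, then let go. Leave the square caddy hanging as it is.

Things in the scene. Friction and masses are not known exactly. Their poses are not given: they have to be found in the camera images.
- pail_center (a point): Centre, half-way up, of the round steel pail (about 0.25-0.5 kg), z up, y along its handle. Foot 87 mm below. Handle: rigid level flat bar along y, 124 long, 8 thick (x), 14 high, its middle 80 mm straight above this point, on uprights 4 thick at y = +-60. Hangs still on one of the two double hooks, axes parallel to the stand's, prongs crossing under the bar 40 mm either side of its middle.
- pail: The same round pail: origin at the centre of its flat foot, same axes. The pail proper is 65 mm high, 90 mm across the foot, 116 mm across the rim; 174 mm high with the handle. Balanced about its middle. Fingers can come from above and close across the 8 mm bar, in the 72 mm free between the prongs. Lift 40 to 85 mm to draw it out: less and the bar meets the tips, more and the rim meets the prongs from below.
- caddy_center (a point): Centre, half-way up, of the square caddy, a bystander that hangs on the other double hook, 200 mm from the pail: an open steel box 100 x 116 x 65 mm with the same bar handle; its foot lies 87 mm below this point. It is to stay hanging where it is.
- stand: Fixed stand, origin at its post's foot, z up; hooks open to its -x. Post 22 thick; cross bar along y at x = 0, 16 thick, axis 231 high. Double hooks centred at y = +-100, each two 8 mm prongs 80 mm apart running to -x: flat seat at x = -70 to -110, top side 215 high (handle bar lies near x = -90), then turned up at x = -110 to -134, tips 255 high (40 above the seat). All mm, heights from the table.
- pad: Round black rubber mat, 130 mm across, 4 mm thick, fixed on the floor of the tray (3 mm above the table); origin at the centre of its underside, z up. The tray is aluminium, open, 240 x 380 mm, walls 30 mm high; small parts lie beside the mat, none higher than 45 mm above the table.

How it is judged:
By the outcome, as a careful person would: the job done as asked, in the order asked, and still so for the second after the job is handed in, with the robot touching nothing.
It also fails if it takes over 48 s, if anything falls off the work surface, if the arm or the gripper's body presses on something with over 40 N, if the wrist force passes 120 N, or if a joint passes its speed limit or range.

## Working session

There is one attempt and no reset: what is moved stays moved. The work goes in short steps, Python scripts to look and compute and a tool call to move; the robot and the scene stay as the last step left them, time stands still between calls to the robot, and variables do not carry over. Pictures are saved under pics/ and viewed, about 8 in all and at most 12, crops included, and the job is handed in when it is done.

Besides the shell and the picture viewer there is one more tool, called after ">>>" by a JSON object that holds its "name" and its "arguments". step_arm: Moves the arm, as the interface text tells. Scaled input: -1 to 1 covers 0.04 m each way for a shift and 0.08 rad each way for a turn. Its arguments: {"type":"object","properties":{"steps":{"type":"array"},"squeeze":{"type":"number"}},"required":["steps"]}

```bash
mkdir -p pics; ls
cat > h.py <<'E'
import numpy as np, cv2
from rig import env,cams,order
def grab(n):
    i=cams.camera_info(n); im,d=cams.get_image(n); return im,d,i
def pts(d,i):
    v,u=np.indices(d.shape); X=np.stack([(u-i['cx'])/i['fx']*d,(v-i['cy'])/i['fy']*d,d],-1)
    E=np.array(i['extrinsics']); return X@E[:3,:3].T+E[:3,3]
E
python3 - <<'E'
from h import *
s=env.observe();print(s['time_s'],s['position'],s['tool_rot'])
for n in('scene','side'):
    im,d,i=grab(n);cv2.imwrite(f'pics/{n}0.png',im[:,:,::-1]);np.savez(f'{n}0.npz',im=im,P=pts(d,i),d=d)
    print(n,i['fx'],np.round(i['extrinsics'],3).tolist())
E
```

```text
pics
0.0 [0.2364592  0.4962818  0.24971627] [[ 4.30199588e-01  9.02733350e-01 -9.02078999e-04]
 [ 9.02732675e-01 -4.30200415e-01 -1.14904930e-03]
 [-1.42535988e-03 -3.20015653e-04 -9.99998933e-01]]
scene 487.9701080810996 [[0.427, 0.643, -0.636, 1.294], [0.904, -0.299, 0.304, -0.372], [0.005, -0.705, -0.71, 0.924], [0.0, 0.0, 0.0, 1.0]]
side 502.7487952017319 [[0.741, -0.514, 0.433, 0.128], [-0.672, -0.58, 0.461, -0.543], [0.014, -0.632, -0.775, 0.907], [0.0, 0.0, 0.0, 1.0]]
```

View pics/scene0.png

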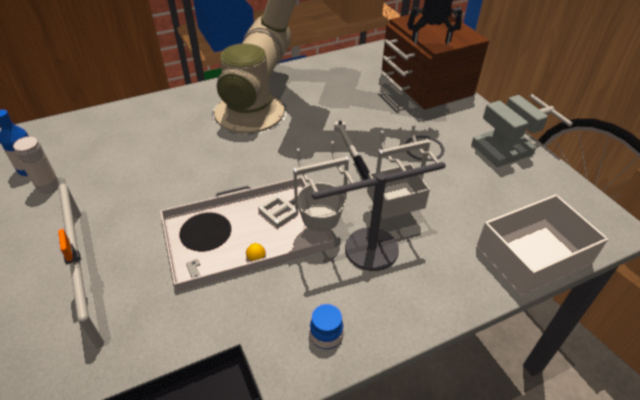

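View pics/side0.png

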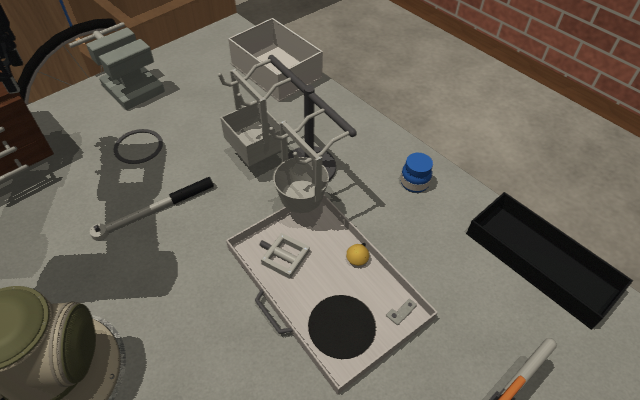

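Scene view: mat around (205,231), pail (320,205) with its handle bar running (295,175)–(348,160), and the dark cross bar (315,192)–(443,167). Side view: mat (342,326), pail (301,180), caddy (250,135). Next I measure from the depth points.

Run:
```python
from h import *
img=np.zeros((600,600,3),np.uint8)
for n,seed in(('scene',(205,231)),('side',(342,326))):
    z=np.load(n+'0.npz');im=z['im'];P=z['P'];g=im.max(-1)
    m=(g<60)&(P[...,2]<.03)&(z['d']>0)
    _,l=cv2.connectedComponents(m.astype(np.uint8)); k=l==l[seed[1],seed[0]]
    Q=P[k]; c,r=cv2.minEnclosingCircle(Q[:,:2].astype(np.float32)); print(n,'mat',Q.mean(0),c,r)
    dk=(g<75)&(abs(P[...,2]-.235)<.012)&(z['d']>0)&(P[...,0]>.3)
    _,l,st,_=cv2.connectedComponentsWithStats(dk.astype(np.uint8),connectivity=8);j=1+st[1:,4].argmax();Q=P[l==j]
    print('bar n',len(Q),Q.min(0),Q.max(0),cv2.fitLine(Q[:,:2].astype(np.float32),2,0,.01,.01).ravel(),Q.mean(0))
    h=(P[...,2]>.19)&(P[...,2]<.275)&(z['d']>0)
    for p,c in zip(P[h],im[h]):
        a,b=int((p[0]-.2)*1000),int((p[1]+.3)*1000)
        if 0<=a<600 and 0<=b<600: img[599-a,599-b]=[255 if n=='scene' else 60, int(255*(p[2]-.19)/.085), 255 if n=='side' else 60]
cv2.imwrite('pics/top.png',img)
```

```text
scene mat [ 0.45182054 -0.27652602  0.00596496] (0.45020750164985657, -0.2778317928314209) 0.06326267123222351
bar n 518 [ 0.65464136 -0.07848809  0.22406546] [0.6956581  0.21843753 0.24203901] [0.10991927 0.99394053 0.6776886  0.06292597] [0.67768861 0.06292597 0.23245607]
side mat [ 0.44413619 -0.27824575  0.00682822] (0.4456300437450409, -0.27645453810691833) 0.06456813961267471
bar n 467 [ 0.63703624 -0.08002932  0.2237655 ] [0.68403617 0.21880042 0.24439153] [0.09858206 0.9951289  0.6635029  0.05808666] [0.66350286 0.05808666 0.23411899]
```

View pics/top.png

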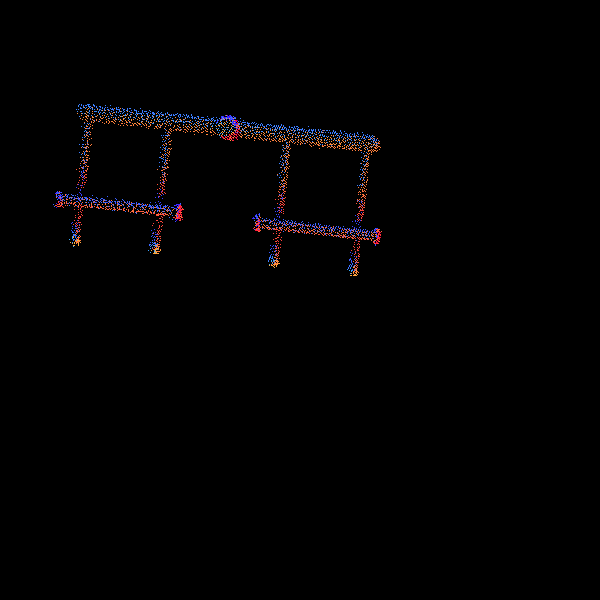

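The top-down map gives the following:
- **Post:** (0.672, 0.069), with the stand yawed −6.0°.
- **Pail bar:** middle at (0.571, −0.020), z 0.222.
- **Mat:** (0.448, −0.277).

First I rise and turn, then travel.

>>> {"name": "step_arm", "arguments": {"steps": [{"xyz":[0,0,-0.172],"turn":[0,0,0.961],"gripper":1},{"xyz":[0,0,-0.172],"turn":[0,0,0.961],"gripper":1},{"xyz":[0,0,-0.172],"turn":[0,0,0.961],"gripper":1},{"xyz":[0,0,-0.172],"turn":[0,0,0.961],"gripper":1},{"xyz":[0,0,-0.172],"turn":[0,0,0.961],"gripper":1},{"xyz":[0,0,-0.172],"turn":[0,0,0.961],"gripper":1},{"xyz":[0,0,-0.172],"turn":[0,0,0.961],"gripper":1},{"xyz":[0,0,-0.172],"turn":[0,0,0.961],"gripper":1},{"xyz":[0,0,-0.172],"turn":[0,0,0.961],"gripper":1},{"xyz":[0,0,-0.172],"turn":[0,0,0.961],"gripper":1},{"xyz":[0,0,-0.172],"turn":[0,0,0.961],"gripper":1},{"xyz":[0,0,-0.172],"turn":[0,0,0.961],"gripper":1},{"xyz":[0,0,-0.172],"turn":[0,0,0.961],"gripper":1},{"xyz":[0,0,-0.172],"turn":[0,0,0.961],"gripper":1},{"xyz":[0,0,-0.172],"turn":[0,0,0.961],"gripper":1},{"xyz":[0,0,-0.172],"turn":[0,0,0.961],"gripper":1}]}}

```text
time_s: 1.43
position: [0.2366, 0.4964, 0.3603]
tool_rot: [[0.994, -0.108, -0.001], [-0.108, -0.994, -0.001], [-0.001, 0.001, -1.0]]
ft_force: [0.1, -0.2, 0.7]
grip_width: 0.0856
```

>>> {"name": "step_arm", "arguments": {"steps": [{"xyz":[0.537,0.664,0],"turn":[0,0,0],"gripper":1},{"xyz":[0.537,0.664,0],"turn":[0,0,0],"gripper":1},{"xyz":[0.537,0.664,0],"turn":[0,0,0],"gripper":1},{"xyz":[0.537,0.664,0],"turn":[0,0,0],"gripper":1},{"xyz":[0.537,0.664,0],"turn":[0,0,0],"gripper":1},{"xyz":[0.537,0.664,0],"turn":[0,0,0],"gripper":1},{"xyz":[0.537,0.664,0],"turn":[0,0,0],"gripper":1},{"xyz":[0.537,0.664,0],"turn":[0,0,0],"gripper":1},{"xyz":[0.537,0.664,0],"turn":[0,0,0],"gripper":1},{"xyz":[0.537,0.664,0],"turn":[0,0,0],"gripper":1},{"xyz":[0.537,0.664,0],"turn":[0,0,0],"gripper":1},{"xyz":[0.537,0.664,0],"turn":[0,0,0],"gripper":1},{"xyz":[0.537,0.664,0],"turn":[0,0,0],"gripper":1},{"xyz":[0.537,0.664,0],"turn":[0,0,0],"gripper":1},{"xyz":[0.537,0.664,0],"turn":[0,0,0],"gripper":1},{"xyz":[0.537,0.664,0],"turn":[0,0,0],"gripper":1},{"xyz":[0.537,0.664,0],"turn":[0,0,0],"gripper":1},{"xyz":[0.537,0.664,0],"turn":[0,0,0],"gripper":1},{"xyz":[0,0,0],"turn":[0,0,0],"gripper":1},{"xyz":[0,0,0],"turn":[0,0,0],"gripper":1}]}}

```text
time_s: 3.1
position: [0.572, -0.0206, 0.3592]
tool_rot: [[0.994, -0.106, -0.002], [-0.106, -0.994, 0.001], [-0.002, -0.0, -1.0]]
ft_force: [0.3, -0.6, 1.1]
grip_width: 0.0852
```

Now a closer look with the wrist camera.

Run:
```python
from h import *
im,d,i=grab('wrist');P=pts(d,i);cv2.imwrite('pics/w1.png',im[:,:,::-1])
s=env.observe();R=np.array(s['tool_rot']);p=np.array(s['position'])
T=(P-p)@R  # tool coords
b=(d>0)&(abs(P[...,2]-.222)<.012)&(abs(T[...,0])<.03)&(abs(T[...,1])<.08)
Q=T[b];print(len(Q));
t=b&(abs(T[...,1])<.03);Q=T[t];print('bar mid n',len(Q),'x med',np.median(Q[:,0]),'range',np.percentile(Q[:,0],[2,98]),'z',np.percentile(P[t][:,2],[50,95]), 'slope',np.polyfit(Q[:,1],Q[:,0],1))
Q=T[b];print('bar y ext',np.percentile(Q[:,1],[0.5,99.5]))
pr=(d>0)&(P[...,2]>.205)&(P[...,2]<.265)&(T[...,0]<-.012)&(T[...,0]>-.055)&(abs(T[...,1])<.08)
Q=T[pr];print('prongs',len(Q),[np.median(Q[Q[:,1]<0][:,1]),np.median(Q[Q[:,1]>0][:,1])])
```

```text
3195
bar mid n 797 x med -0.002272569958485248 range [-0.0061648   0.00166037] z [0.22932813 0.23031743] slope [-0.01542903 -0.0023892 ]
bar y ext [-0.0655702   0.05749898]
prongs 1052 [np.float64(-0.04420360390475258), np.float64(0.03425402214352347)]
```

View pics/w1.png

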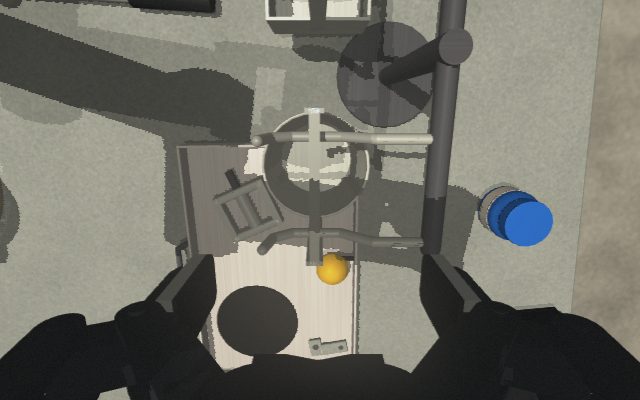

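The wrist view shows the bar vertical at u≈315 (rows 108–265), with the prongs crossing at rows 138 and 240. The bar middle is −2 mm in x and −4 mm in y in the tool frame. I correct for that, descend and grip.

>>> {"name": "step_arm", "arguments": {"steps": [{"xyz":[-0.058,-0.1,0],"turn":[0,0,0.1],"gripper":1},{"xyz":[0,0,0.245],"turn":[0,0,0],"gripper":1},{"xyz":[0,0,0.245],"turn":[0,0,0],"gripper":1},{"xyz":[0,0,0.245],"turn":[0,0,0],"gripper":1},{"xyz":[0,0,0.245],"turn":[0,0,0],"gripper":1},{"xyz":[0,0,0.245],"turn":[0,0,0],"gripper":1},{"xyz":[0,0,0.245],"turn":[0,0,0],"gripper":1},{"xyz":[0,0,0.245],"turn":[0,0,0],"gripper":1},{"xyz":[0,0,0.245],"turn":[0,0,0],"gripper":1},{"xyz":[0,0,0.245],"turn":[0,0,0],"gripper":1},{"xyz":[0,0,0.245],"turn":[0,0,0],"gripper":1},{"xyz":[0,0,0.245],"turn":[0,0,0],"gripper":1},{"xyz":[0,0,0.245],"turn":[0,0,0],"gripper":1},{"xyz":[0,0,0.245],"turn":[0,0,0],"gripper":1},{"xyz":[0,0,0.245],"turn":[0,0,0],"gripper":1},{"xyz":[0,0,0],"turn":[0,0,0],"gripper":1}]}}

```text
time_s: 4.48
position: [0.5689, -0.0149, 0.2209]
tool_rot: [[0.994, -0.112, -0.004], [-0.112, -0.994, 0.001], [-0.004, -0.0, -1.0]]
ft_force: [-0.3, 0.3, -1.2]
grip_width: 0.0853
```

>>> {"name": "step_arm", "arguments": {"squeeze": 60, "steps": [{"xyz":[0,0,0],"turn":[0,0,0],"gripper":-1},{"xyz":[0,0,0],"turn":[0,0,0],"gripper":-1},{"xyz":[0,0,0],"turn":[0,0,0],"gripper":-1},{"xyz":[0,0,0],"turn":[0,0,0],"gripper":-1},{"xyz":[0,0,0],"turn":[0,0,0],"gripper":-1},{"xyz":[0,0,0],"turn":[0,0,0],"gripper":-1},{"xyz":[0,0,0],"turn":[0,0,0],"gripper":-1},{"xyz":[0,0,0],"turn":[0,0,0],"gripper":-1},{"xyz":[0,0,0],"turn":[0,0,0],"gripper":-1},{"xyz":[0,0,0],"turn":[0,0,0],"gripper":-1},{"xyz":[0,0,0],"turn":[0,0,0],"gripper":-1},{"xyz":[0,0,0],"turn":[0,0,0],"gripper":-1},{"xyz":[0,0,0],"turn":[0,0,0],"gripper":-1},{"xyz":[0,0,0],"turn":[0,0,0],"gripper":-1}]}}

```text
time_s: 5.65
position: [0.5698, -0.015, 0.2235]
tool_rot: [[0.994, -0.112, 0.001], [-0.112, -0.994, -0.0], [0.001, 0.0, -1.0]]
ft_force: [1.1, -0.6, 4.7]
grip_width: 0.0065
```

>>> {"name": "step_arm", "arguments": {"steps": [{"xyz":[0,0,-0.15],"turn":[0,0,0],"gripper":-1},{"xyz":[0,0,-0.15],"turn":[0,0,0],"gripper":-1},{"xyz":[0,0,-0.15],"turn":[0,0,0],"gripper":-1},{"xyz":[0,0,-0.15],"turn":[0,0,0],"gripper":-1},{"xyz":[0,0,-0.15],"turn":[0,0,0],"gripper":-1},{"xyz":[0,0,-0.15],"turn":[0,0,0],"gripper":-1},{"xyz":[0,0,-0.15],"turn":[0,0,0],"gripper":-1},{"xyz":[0,0,-0.15],"turn":[0,0,0],"gripper":-1},{"xyz":[0,0,-0.15],"turn":[0,0,0],"gripper":-1},{"xyz":[0,0,-0.15],"turn":[0,0,0],"gripper":-1},{"xyz":[0,0,0],"turn":[0,0,0],"gripper":-1},{"xyz":[0,0,0],"turn":[0,0,0],"gripper":-1}]}}

```text
time_s: 6.65
position: [0.5697, -0.015, 0.2835]
tool_rot: [[0.994, -0.112, 0.001], [-0.112, -0.994, -0.0], [0.001, 0.0, -1.0]]
ft_force: [-0.1, 0.3, -4.2]
grip_width: 0.0066
```

Run:
```python
from h import *
s=env.observe();print(s['position'],s['ft_force'],s['wrist_torque'],s['grip_width'])
im,d,i=grab('side');im2,_,_=grab('scene')
cv2.imwrite('pics/l1.png',cv2.resize(np.hstack([im[40:240,200:400],im2[100:300,230:430]]),(800,400))[:,:,::-1])
```

```text
[ 0.56968817 -0.01498103  0.28346176] [-0.05315737  0.27547235 -4.20029107] [ 0.00432744 -0.00450004 -0.04885448] 0.006559737957717452
```

View pics/l1.png

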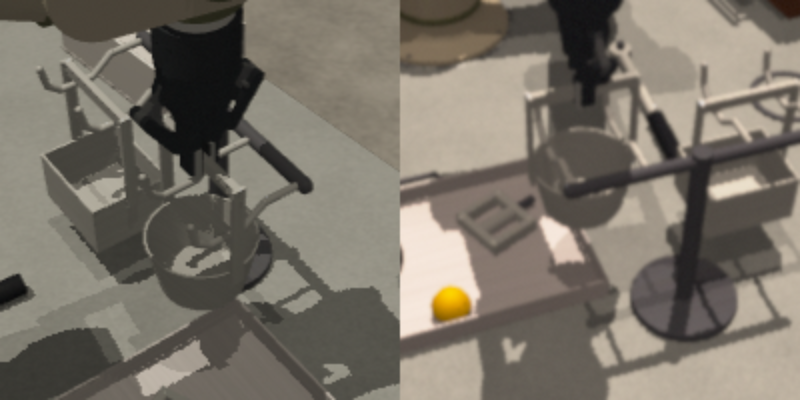

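Left (side view): the pail hangs level in the jaws with its bar above the prongs. The caddy is undisturbed. Right (scene view): the same. The weight reads 4.2 N. Now I draw it straight out.

>>> {"name": "step_arm", "arguments": {"steps": [{"xyz":[-0.1,0,0],"turn":[0,0,0],"gripper":-1},{"xyz":[-0.2,0,0],"turn":[0,0,0],"gripper":-1},{"xyz":[-0.25,0,0],"turn":[0,0,0],"gripper":-1},{"xyz":[-0.25,0,0],"turn":[0,0,0],"gripper":-1},{"xyz":[-0.25,0,0],"turn":[0,0,0],"gripper":-1},{"xyz":[-0.25,0,0],"turn":[0,0,0],"gripper":-1},{"xyz":[-0.25,0,0],"turn":[0,0,0],"gripper":-1},{"xyz":[-0.25,0,0],"turn":[0,0,0],"gripper":-1},{"xyz":[-0.25,0,0],"turn":[0,0,0],"gripper":-1},{"xyz":[-0.25,0,0],"turn":[0,0,0],"gripper":-1},{"xyz":[-0.25,0,0],"turn":[0,0,0],"gripper":-1},{"xyz":[-0.25,0,0],"turn":[0,0,0],"gripper":-1},{"xyz":[-0.25,0,0],"turn":[0,0,0],"gripper":-1},{"xyz":[-0.25,0,0],"turn":[0,0,0],"gripper":-1},{"xyz":[-0.15,0,0],"turn":[0,0,0],"gripper":-1},{"xyz":[0,0,0],"turn":[0,0,0],"gripper":-1}]}}

```text
time_s: 8.08
position: [0.4313, 0.0007, 0.2834]
tool_rot: [[0.994, -0.112, -0.0], [-0.112, -0.994, -0.0], [-0.0, 0.0, -1.0]]
ft_force: [0.3, 0.1, -3.6]
grip_width: 0.0066
```

>>> {"name": "step_arm", "arguments": {"steps": [{"xyz":[0.04,0.228,0],"turn":[0,0,0],"gripper":-1},{"xyz":[0.0795,0.457,0],"turn":[0,0,0],"gripper":-1},{"xyz":[0.0795,0.457,0],"turn":[0,0,0],"gripper":-1},{"xyz":[0.0795,0.457,0],"turn":[0,0,0],"gripper":-1},{"xyz":[0.0795,0.457,0],"turn":[0,0,0],"gripper":-1},{"xyz":[0.0795,0.457,0],"turn":[0,0,0],"gripper":-1},{"xyz":[0.0795,0.457,0],"turn":[0,0,0],"gripper":-1},{"xyz":[0.0795,0.457,0],"turn":[0,0,0],"gripper":-1},{"xyz":[0.0795,0.457,0],"turn":[0,0,0],"gripper":-1},{"xyz":[0.0795,0.457,0],"turn":[0,0,0],"gripper":-1},{"xyz":[0.0795,0.457,0],"turn":[0,0,0],"gripper":-1},{"xyz":[0.0795,0.457,0],"turn":[0,0,0],"gripper":-1},{"xyz":[0.0795,0.457,0],"turn":[0,0,0],"gripper":-1},{"xyz":[0.0795,0.457,0],"turn":[0,0,0],"gripper":-1},{"xyz":[0.0795,0.457,0],"turn":[0,0,0],"gripper":-1},{"xyz":[0.04,0.228,0],"turn":[0,0,0],"gripper":-1},{"xyz":[0,0,0],"turn":[0,0,0],"gripper":-1},{"xyz":[0,0,0],"turn":[0,0,0],"gripper":-1}]}}

```text
time_s: 9.58
position: [0.4492, -0.2774, 0.2828]
tool_rot: [[0.994, -0.113, -0.0], [-0.113, -0.994, 0.001], [-0.001, -0.001, -1.0]]
ft_force: [-0.1, -0.3, -4.9]
grip_width: 0.0069
```

Run:
```python
from h import *
s=env.observe();print(s['position'],s['ft_force'],s['wrist_torque'],s['grip_width'])
for n in('scene','side'):
    im,d,i=grab(n);P=pts(d,i)
    # foot-disc/rim: fit circle to rim points
    p=np.array(s['position']); h=(d>0)&(np.hypot(P[...,0]-p[0],P[...,1]-p[1])<.08)&(abs(P[...,2]-.178)<.006)
    Q=P[h].astype(np.float32); Q=Q[np.hypot(*(Q[:,:2]-p[:2]).T)>.045]
    A=np.c_[2*Q[:,:2],np.ones(len(Q))];c=np.linalg.lstsq(A,(Q[:,:2]**2).sum(1),rcond=None)[0];print(n,len(Q),'rim centre',c[:2],'r',np.sqrt(c[2]+c[0]**2+c[1]**2))
    b=(d>0)&(np.hypot(P[...,0]-p[0],P[...,1]-p[1])<.08)&(P[...,2]>.05); print('lowest pail z',np.percentile(P[b][:,2],[.2,1,5]))
    if n=='side': cv2.imwrite('pics/s2.png',im[180:400,200:480,::-1].repeat(2,0).repeat(2,1))
```

```text
[ 0.44918552 -0.27742333  0.28281004] [-0.08211982 -0.34689996 -4.91619266] [-0.05920096 -0.02622839  0.00954596] 0.0069291191317771145
scene 359 rim centre [ 0.4507795  -0.27798672] r 0.05590589474126673
lowest pail z [0.11453456 0.11654263 0.12912729]
side 423 rim centre [ 0.44941874 -0.27960434] r 0.056367921373513846
lowest pail z [0.11555519 0.11670601 0.11895315]
```

View pics/s2.png

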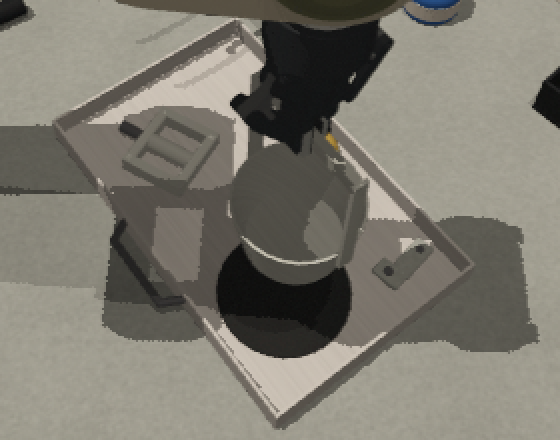

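The pail hangs upright over the mat, about 2 mm off centre, with its foot at z≈0.115. I lower it 98 mm, then creep.

>>> {"name": "step_arm", "arguments": {"steps": [{"xyz":[-0.04,-0.04,0.1],"turn":[0,0,0],"gripper":-1},{"xyz":[0,0,0.2],"turn":[0,0,0],"gripper":-1},{"xyz":[0,0,0.2],"turn":[0,0,0],"gripper":-1},{"xyz":[0,0,0.2],"turn":[0,0,0],"gripper":-1},{"xyz":[0,0,0.2],"turn":[0,0,0],"gripper":-1},{"xyz":[0,0,0.2],"turn":[0,0,0],"gripper":-1},{"xyz":[0,0,0.2],"turn":[0,0,0],"gripper":-1},{"xyz":[0,0,0.2],"turn":[0,0,0],"gripper":-1},{"xyz":[0,0,0.2],"turn":[0,0,0],"gripper":-1},{"xyz":[0,0,0.2],"turn":[0,0,0],"gripper":-1},{"xyz":[0,0,0.2],"turn":[0,0,0],"gripper":-1},{"xyz":[0,0,0.2],"turn":[0,0,0],"gripper":-1},{"xyz":[0,0,0.15],"turn":[0,0,0],"gripper":-1},{"xyz":[0,0,0],"turn":[0,0,0],"gripper":-1}]}}

```text
time_s: 10.85
position: [0.4475, -0.2752, 0.1838]
tool_rot: [[0.994, -0.112, -0.002], [-0.112, -0.994, 0.002], [-0.002, -0.001, -1.0]]
ft_force: [-0.7, 0.7, -3.8]
grip_width: 0.0067
```

>>> {"name": "step_arm", "arguments": {"steps": [{"xyz":[0,0,0.04],"turn":[0,0,0],"gripper":-1},{"xyz":[0,0,0.04],"turn":[0,0,0],"gripper":-1},{"xyz":[0,0,0.04],"turn":[0,0,0],"gripper":-1},{"xyz":[0,0,0.04],"turn":[0,0,0],"gripper":-1},{"xyz":[0,0,0],"turn":[0,0,0],"gripper":-1},{"xyz":[0,0,0],"turn":[0,0,0],"gripper":-1}]}}

```text
time_s: 11.35
position: [0.4478, -0.2756, 0.1789]
tool_rot: [[0.994, -0.112, 0.0], [-0.112, -0.994, -0.0], [0.0, 0.0, -1.0]]
ft_force: [0.4, 0.3, -3.7]
grip_width: 0.0068
```

>>> {"name": "step_arm", "arguments": {"steps": [{"xyz":[0,0,0.025],"turn":[0,0,0],"gripper":-1},{"xyz":[0,0,0.025],"turn":[0,0,0],"gripper":-1},{"xyz":[0,0,0.025],"turn":[0,0,0],"gripper":-1},{"xyz":[0,0,0],"turn":[0,0,0],"gripper":-1},{"xyz":[0,0,0],"turn":[0,0,0],"gripper":-1}]}}

```text
time_s: 11.77
position: [0.4478, -0.2756, 0.1758]
tool_rot: [[0.994, -0.112, -0.0], [-0.112, -0.994, 0.0], [-0.0, -0.0, -1.0]]
ft_force: [0.7, 0.8, -4.4]
grip_width: 0.0064
```

>>> {"name": "step_arm", "arguments": {"steps": [{"xyz":[0,0,0.0125],"turn":[0,0,0],"gripper":-1},{"xyz":[0,0,0.0125],"turn":[0,0,0],"gripper":-1},{"xyz":[0,0,0],"turn":[0,0,0],"gripper":-1},{"xyz":[0,0,0],"turn":[0,0,0],"gripper":-1}]}}

```text
time_s: 12.1
position: [0.448, -0.2757, 0.1757]
tool_rot: [[0.994, -0.112, 0.001], [-0.112, -0.994, -0.001], [0.001, 0.001, -1.0]]
ft_force: [-2.0, 1.9, 5.2]
grip_width: 0.0069
```

There is contact: the force swung from −4.4 to +5.2 N. I open, then rise.

>>> {"name": "step_arm", "arguments": {"steps": [{"xyz":[0,0,-0.008],"turn":[0,0,0],"gripper":-1},{"xyz":[0,0,0],"turn":[0,0,0],"gripper":-0.6},{"xyz":[0,0,0],"turn":[0,0,0],"gripper":-0.3},{"xyz":[0,0,0],"turn":[0,0,0],"gripper":0},{"xyz":[0,0,0],"turn":[0,0,0],"gripper":0.4},{"xyz":[0,0,0],"turn":[0,0,0],"gripper":0.6},{"xyz":[0,0,0],"turn":[0,0,0],"gripper":0.6},{"xyz":[0,0,0],"turn":[0,0,0],"gripper":0.6},{"xyz":[0,0,0],"turn":[0,0,0],"gripper":0.6},{"xyz":[0,0,0],"turn":[0,0,0],"gripper":0.6}]}}

```text
time_s: 12.93
position: [0.4478, -0.2756, 0.1751]
tool_rot: [[0.994, -0.112, -0.0], [-0.112, -0.994, -0.0], [-0.0, 0.0, -1.0]]
ft_force: [-0.7, -0.4, 0.1]
grip_width: 0.0684
```

>>> {"name": "step_arm", "arguments": {"steps": [{"xyz":[0,0,-0.1],"turn":[0,0,0],"gripper":0.6},{"xyz":[0,0,-0.2],"turn":[0,0,0],"gripper":0.6},{"xyz":[0,0,-0.3],"turn":[0,0,0],"gripper":0.6},{"xyz":[0,0,-0.3],"turn":[0,0,0],"gripper":0.6},{"xyz":[0,0,-0.3],"turn":[0,0,0],"gripper":0.6},{"xyz":[0,0,-0.3],"turn":[0,0,0],"gripper":0.6},{"xyz":[0,0,-0.3],"turn":[0,0,0],"gripper":0.6},{"xyz":[0,0,-0.3],"turn":[0,0,0],"gripper":0.6},{"xyz":[0,0,-0.3],"turn":[0,0,0],"gripper":0.6},{"xyz":[0,0,-0.3],"turn":[0,0,0],"gripper":0.6},{"xyz":[0,0,-0.3],"turn":[0,0,0],"gripper":0.6},{"xyz":[0,0,-0.3],"turn":[0,0,0],"gripper":0.6},{"xyz":[0,0,0],"turn":[0,0,0],"gripper":0.6},{"xyz":[0,0,0],"turn":[0,0,0],"gripper":0.6}]}}

```text
time_s: 14.1
position: [0.4479, -0.2755, 0.3077]
tool_rot: [[0.994, -0.112, 0.001], [-0.112, -0.994, -0.001], [0.001, 0.001, -1.0]]
ft_force: [-0.9, -0.3, -0.0]
grip_width: 0.0682
```

Run:
```python
from h import *
s=env.observe();print(s['time_s'],s['position'],s['ft_force'],s['grip_width'])
v=[]
for n in('scene','side'):
    im,d,i=grab(n);P=pts(d,i);p=np.array([.449,-.277])
    h=(d>0)&(np.hypot(P[...,0]-p[0],P[...,1]-p[1])<.08)&(abs(P[...,2]-.070)<.005)
    Q=P[h];Q=Q[np.hypot(*(Q[:,:2]-p).T)>.045]
    A=np.c_[2*Q[:,:2],np.ones(len(Q))];c=np.linalg.lstsq(A,(Q[:,:2]**2).sum(1),rcond=None)[0];print(n,len(Q),'rim centre',c[:2])
    b=(d>0)&(np.hypot(P[...,0]-p[0],P[...,1]-p[1])<.08)&(P[...,2]<.25); print('top z',np.percentile(P[b][:,2],[99,99.8]))
    q=np.load(n+'0.npz')['P']; k=(q[...,1]>.08)&(q[...,1]<.26)&(q[...,0]>.5)&(q[...,0]<.64)&(q[...,2]>.2)&(q[...,2]<.235)
    k2=(P[...,1]>.08)&(P[...,1]<.26)&(P[...,0]>.5)&(P[...,0]<.64)&(P[...,2]>.2)&(P[...,2]<.235)
    print('caddy bar before/after',k.sum(),q[k].mean(0),k2.sum(),P[k2].mean(0)); v.append(im)
cv2.imwrite('pics/f.png',np.hstack([v[0][80:320,120:460],v[1][60:400:1,200:460][:240*1] if 0 else cv2.resize(v[1][60:400,180:460],(198,240))])[:,:,::-1])
```

```text
14.1 [ 0.44786474 -0.27554541  0.30774455] [-0.91234328 -0.26343014 -0.01094815] 0.06816691260689137
scene 289 rim centre [ 0.44963357 -0.2757635 ]
top z [0.18106909 0.182244  ]
caddy bar before/after 580 [0.59503962 0.18073119 0.22172552] 576 [0.59458076 0.18061355 0.22163854]
side 436 rim centre [ 0.44761537 -0.27832878]
top z [0.18194589 0.18305118]
caddy bar before/after 650 [0.5936854  0.17458516 0.22153384] 0 [nan nan nan]<stdin>:12: RuntimeWarning: Mean of empty slice.
  ret = um.true_divide(
```

View pics/f.png

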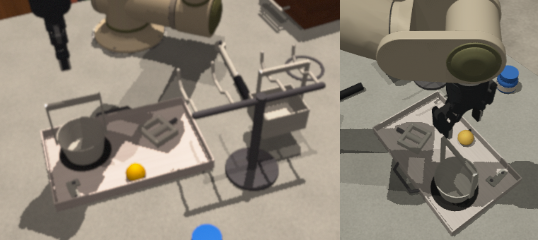

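The final picture shows the pail upright on the mat, black showing around its foot, the caddy still hanging and the gripper well clear. I hand the job in.

```bash
python3 -c "
from rig import order
print(order.close_job())"
```

```text
the job is handed in; nothing more can be done
None
```

The round pail now stands upright on the mat. I gripped it by its bar, lifted it 60 mm and drew it about 138 mm straight out of the hook. I lowered it until the force showed contact (about 10 N change), then let go. I handed the job in shortly after 14.1 s on the robot's clock, with the gripper raised clear.

- **Pail on the mat:** the rim centre measured (0.450, −0.276) from the scene camera and (0.448, −0.278) from the side camera. The mat centre is (0.448, −0.277), so it is within about 2 mm, and 20 mm is allowed. The top of its handle is at 0.182 m, which matches the pail standing on its foot.
- **Caddy:** its bar moved less than 1 mm in the scene view. The side camera could not confirm this, because the arm blocked its view of the caddy.
- **Small disagreements:** the two fixed cameras differed by about 5 mm on the mat's x position, so I used the mean. The gripper read 6.5–6.9 mm on the 8 mm bar, but the hold was steady throughout.

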